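# Test the stop button, release it and reset

## Robot

A 7-joint arm with a two-finger parallel gripper is mounted at the origin on a cart in front of the work surface, level with it; the furniture and walls round the work are solid. World frame = base frame: x ahead of the robot, y to its left, z up, the work surface at z = 0. Lengths are in m, angles in rad, forces in N, time in s.
With the tool pointing down it reaches from about 0.425 to 0.925 m from the base axis. Payload 6.8 kg.
Tool frame: the origin (TCP) lies at the very end of the fingers, on their centre line; the grasp point (between the pads) lies 19 mm behind it; z points along the fingers, y is the line along which they close (so a half turn about z gives the same grasp; the last joint's range is limited). The gripper opens to 85 mm and grips with 20 to 120 N. Pads are 22 mm wide; open, the fingers measure 114 mm over their backs; the gripper's body (76 mm by 85 mm) begins 54 mm behind the grasp point. The pads swing forward as they close: fully open they stand 13 mm farther back than shut.
Start: joints at [1.085, 0.477, 0.022, 1.555, -0.011, 1.109, -0.083], TCP at [0.249, -0.627, 0.208] pointing down, gripper open.
Joint ranges: [-2.96, 2.96], [-0.34, 2.1], [-1.41, 1.46], [0.24, 2.44], [-1.37, 4.51], [0.17, 1.92], [-2.96, 2.96]. Speed limits (rad/s): [2.39, 2.39, 3.14, 3.14, 3.14, 3.14, 3.14].

## Interface

Orientations are given as a rotation vector (axis times angle).
In Python, from bench import get_obs, viewer, r gives the robot as it stands. The module is installed in compiled form; this text tells all that it offers.
- The arm moves only by the tool play_rows, never from a script. Its argument "commands" is a list that holds one entry, the list of rows, each a list of 5 numbers: the gripper's target within -1 to 1 (shut at 1, half-way at 0, fully open at -1), then the shift along the tool's x, y, z scaled (see below), then the turn about the tool's z scaled (see below). A call has 1 to 12 rows; each row is the pose to reach, as a shift and turn from the pose commanded when the call began, along the tool's axes at that moment; what a row does not reach only later rows make up. The controller multiplies each number of a shift by 0.2 m and each number of a turn by pi/2 rad. A row lasts 1/12 s, in which the tool goes at most 41.7 mm and 7.16 degrees, less where a joint would pass 70% of its speed; a pose out of reach is approached as far as the arm can. A call with a number of a shift or a turn outside -1 to 1 is refused whole. A call with a gripper value outside its range is refused whole. The fingers move at their own pace and stop on an object; "grip_force" is the grip in N (left out, the last holds). Time passes only in rows, so rows that repeat a pose let the fingers close. It gives the time, the measured TCP pose, the force, the opening and the grip force at its end, in the units of the state.
- get_obs(): the state, without advancing time (a new reading comes with each control period).
- viewer.grab_frame(name): name is "scene" or "top" or "wrist"; returns a dict with "pixels" (384x512x3 uint8, red, green, blue), "fovy" (degrees; the focal length in pixels is half the picture's height over the tangent of half this angle, whatever the lens; pixels are square), "cx", "cy" (the principal point, pixels), "distortion" ([k1, k2, p1, p2, k3] as OpenCV has them; the pictures are not rectified), "world_to_cam" (4x4, takes a point from world to camera coordinates); the wrist camera has in their place "hand_eye" (4x4, takes a point from camera to tool coordinates, whose origin is the TCP and whose axes are the flange's). Camera axes: x right, y up, looking along -z (the intrinsics and any distortion apply to the point x, -y, -z); pixel columns grow to the right and rows downward; lengths in m; the calibration is good to about 2 mm. A picture is of the moment at which its call begins: read the wrist's pose just before it. There is no depth.
- r.hand_in(): hands the job in; it is judged then, once.
Trained networks look in a picture, given as the dict that the camera call returned (one of the last four; its "shot" number tells which), for a name from the list of things; names that differ only in an ending like _2 or _b are one class to them, and where a whole thing is asked for, a point or a joint stands for the part that bears it (a point fixed in the world has none). Each returns a list of dicts, best first, with "score" (0 to 1); they miss things now and then, are a little off and sometimes report something else, mostly with a low value. They report only what shows in the picture. A call takes as long as a camera call. They do not tell look-alikes from the thing itself.
- viewer.trace(picture, thing): "pixels" (384x512 bool, what is visible of it) and "rect" ([left, top, right, bottom] in pixels, round what is visible of it).
The state is a dict: "clock": time; "joints": joint angles; "qvel": joint speeds; "tau": joint torques, N m; "tcp_pos": TCP position; "orientation": TCP orientation; "contact_force": force on the tool from outside, world axes, zero at the start; "moment": the same for the moment, N m; "grip_width": finger opening in m; "gripper_force": force on a finger pad.
Only numpy, scipy, OpenCV 4.12 (cv2) and the standard library are available. Lean on these libraries where they do the work, as an engineer would, in place of code of your own. Each camera call takes 0.05 s, during which the arm holds its last target. There are 200 camera calls.

## Task

Test the welder's emergency stop before work: press the big winged mushroom button straight down until it latches in, then twist it clockwise (seen from above) by pushing against one of its wings until the latch lets go and it pops back up. Only after it has come up, press the small round reset button on the other box fully in and let it go. Only press and push, nothing is to be lifted, and leave the ring, the copper block and the screwdriver where they are.

Things in the scene. Friction and masses are not known exactly. Their poses are not given: they have to be found in the camera images.
- stop_box: grey square box fixed to the bench, 120 x 120 x 60 mm high, with an aluminium collar (60 mm across, 8 mm high) and the mushroom button on top at its middle. Origin: centre of the underside, z up. A cable gland sticks out 23 mm on its +x side. It may stand left or right of the reset box. (Far to the right a magnifier lamp hangs its ring 0.3 m above the bench near x 0.4, y -0.5: keep the arm clear of it.)
- stop_press (a joint): how far the mushroom button is pressed in, m: 0 = fully out, 0.011 = bottomed. It needs 8 to 12 N in the first 3 mm (up to 18 N if pressed fast), gives way, and needs some 5 N to bottom; press it to the bottom, then it stays latched at 0.008 to 0.009 with nothing touching it. Once unlatched it rises to 0 by a spring of 3 to 5 N.
- stop_head (a joint): clockwise turn of the button seen from above, rad: 0 at rest, end stop at 0.9 (52 degrees). A spring turns it back to 0 when let go. Turning takes 0.04 to 0.15 Nm (up to 6 N at a wing). While latched it rises slowly as it is turned and lets go at about 0.3 to 0.6; turn to about 0.75, then lift away straight up, since a fingertip rubbing on the wing or over the disc holds the button down.
- head_top (a point): centre of the light grey mushroom button's flat top, a boss 28 mm across: press here. Rides and turns with the button (z up). 116 mm above the bench when out. 22 mm below it lies the flat top of the round disc, 92 mm across, 12 mm thick. Two opposite straight wings, 10 mm wide, stand on the disc, level with the boss, from it out to 42 mm from the axis, along this point's +x (A) and -x (B).
- wing_a (a point): middle of the upright push face of wing A: 30 mm from the axis, 12 mm above the disc, 10 mm below the wing's top. The face looks along +y of this point; push it towards -y (clockwise). Behind the wing a steep ramp goes down to the disc, so only this side is upright. In front of it the disc is flat and free for more than a quarter turn.
- wing_b (a point): the same on wing B, opposite. Axes as those of wing A's point, so this face looks along -y; push it towards +y (clockwise).
- reset_box: smaller grey square box fixed to the bench, 80 x 80 x 50 mm high, with one round push button in the middle of its top; a cable gland sticks out 23 mm on its +x side. Origin: centre of the underside, z up.
- reset_button (a joint): how far the reset button is pressed, m: 0 = out, 0.006 = fully in; springs back when let go; fully in takes 5 N.
- reset_button_top (a point): centre of the top of the flat round black reset button, 32 mm across, 72 mm above the bench when out, in an aluminium collar (48 mm across) 10 mm lower; rides with the button.
- turned_ring: loose dark turned metal ring, 54 mm across, 38 mm high; leave alone. Origin: centre of the underside.
- anvil_block: loose copper block with steel pegs, 40 x 52 x 72 mm high; leave alone. Origin: centre of the underside.
- screwdriver: loose screwdriver, 180 x 36 x 23 mm, lying on the bench near the robot's side; leave alone. Origin: centre of the underside.
There are look-alikes about, which are no part of the job. What is shaped like the reset_box but green or yellow is not meant.

How it is judged:
By the outcome, as a careful person would: the job done as asked, in the order asked, and still so for the second after the job is handed in, with the robot touching nothing.
It also fails if it takes over 51 s, if anything falls off the work surface, if the arm or the gripper's body presses on something with over 40 N, if the wrist force passes 120 N, or if a joint passes its speed limit or range.

## Working session

There is one attempt and no reset: what is moved stays moved. The work goes in short steps, Python scripts to look and compute and a tool call to move; the robot and the scene stay as the last step left them, time stands still between calls to the robot, and variables do not carry over. Pictures are saved under pics/ and viewed, at most 10 in all, crops included, and the job is handed in when it is done.

Besides the shell and the picture viewer there is one more tool, called after ">>>" by a JSON object that holds its "name" and its "arguments". play_rows: Moves the arm, as the interface text tells. Shifts and turns lie within -1 to 1; 1 stands for 0.2 m of shift or pi/2 rad of turn. Its arguments: {"type":"object","properties":{"commands":{"type":"array","items":{"type":"array","items":{"type":"array","items":{"type":"number","minimum":-1,"maximum":1}}}},"grip_force":{"type":"number"}},"required":["commands"]}

```bash
mkdir -p pics; cat > h.py <<'E'
import numpy as np, cv2
from bench import get_obs, viewer, r
from scipy.spatial.transform import Rotation as R
def K(f):
    h=f["pixels"].shape[0]; fl=h/2/np.tan(np.radians(f["fovy"])/2)
    return np.array([[fl,0,f["cx"]],[0,fl,f["cy"]],[0,0,1.]])
def w2c(f,o=None):
    if "world_to_cam" in f: return np.array(f["world_to_cam"])
    T=np.eye(4);T[:3,:3]=R.from_rotvec(o["orientation"]).as_matrix();T[:3,3]=o["tcp_pos"]
    return np.linalg.inv(T@np.array(f["hand_eye"]))
def proj(f,P,o=None):
    M=np.diag([1,-1,-1,1.])@w2c(f,o)
    return cv2.projectPoints(np.array(P,float).reshape(-1,1,3),cv2.Rodrigues(M[:3,:3])[0],M[:3,3],K(f),np.array(f["distortion"],float))[0].reshape(-1,2)
def onz(f,px,z,o=None):
    n=cv2.undistortPoints(np.array(px,float).reshape(-1,1,2),K(f),np.array(f["distortion"],float)).reshape(-1,2)
    M=np.linalg.inv(np.diag([1,-1,-1,1.])@w2c(f,o))
    d=np.c_[n,np.ones(len(n))]@M[:3,:3].T; c=M[:3,3]
    return c+d*((z-c[2])/d[:,2])[:,None]
def save(n,im): cv2.imwrite("pics/"+n,im[:,:,::-1])
E
python3 - <<'E'
from h import *
o=get_obs(); print(o["clock"],o["tcp_pos"],o["orientation"])
a=viewer.grab_frame("scene");b=viewer.grab_frame("top")
save("a.png",np.vstack([a["pixels"],b["pixels"]])[:, :]) 
cv2.imwrite("pics/ab.png",cv2.resize(np.hstack([a["pixels"],b["pixels"]])[:,:,::-1],(800,300)))
cv2.imwrite("pics/top.png",cv2.resize(b["pixels"][:,:,::-1],(800,600)))
for n,f in(("scene",a),("top",b)):
  for t,z in(("stop_box",.06),("head_top",.116),("reset_box",.05),("reset_button_top",.072),("turned_ring",.038),("anvil_block",.07),("screwdriver",.01)):
    for d in viewer.trace(f,t)[:4]:
      ys,xs=np.nonzero(d["pixels"]); c=[xs.mean(),ys.mean()]
      print(n,t,round(d["score"],2),d["rect"],np.round(c),onz(f,[c],z).round(3)[0])
E
```

```text
0.0 [ 0.24871824 -0.62681534  0.20700268] [-3.08395676e+00 -5.89616182e-01  8.13869557e-04]
scene stop_box 0.71 [203.5, 180.8, 256.9, 236.6] [232. 210.] [0.456 0.324 0.06 ]
scene reset_box 0.93 [177.4, 229.8, 216.3, 265.7] [194. 247.] [0.374 0.49  0.05 ]
scene reset_box 0.84 [288.2, 176.5, 325.5, 202.5] [307. 187.] [0.442 0.059 0.05 ]
scene reset_box 0.64 [228.3, 246.4, 270.0, 285.3] [249. 266.] [0.227 0.412 0.05 ]
scene reset_button_top 0.56 [303.6, 176.3, 316.2, 178.4] [308. 177.] [0.464 0.039 0.072]
scene reset_button_top 0.52 [187.4, 233.0, 199.8, 238.8] [192. 235.] [0.397 0.48  0.072]
scene reset_button_top 0.48 [241.1, 248.5, 251.3, 259.9] [249. 254.] [0.246 0.401 0.072]
scene reset_button_top 0.42 [215.2, 181.2, 249.0, 205.6] [231. 194.] [0.514 0.293 0.072]
scene turned_ring 0.61 [245.2, 175.7, 261.4, 192.3] [252. 182.] [0.585 0.173 0.038]
scene anvil_block 0.88 [285.9, 149.0, 308.8, 177.9] [296. 163.] [0.558 0.014 0.07 ]
scene screwdriver 0.51 [273.4, 212.4, 283.8, 233.5] [280. 222.] [0.385 0.206 0.01 ]
scene screwdriver 0.26 [291.0, 174.5, 326.2, 202.3] [308. 188.] [0.492 0.
[... 546 characters left out ...]
. 209.] [0.406 0.475 0.072]
top reset_button_top 0.67 [162.4, 266.9, 175.8, 280.9] [170. 274.] [0.255 0.396 0.072]
top reset_button_top 0.57 [321.0, 180.2, 330.8, 188.5] [327. 184.] [0.477 0.033 0.072]
top reset_button_top 0.21 [235.2, 203.7, 266.6, 257.8] [253. 224.] [0.376 0.208 0.072]
top turned_ring 0.81 [267.3, 120.4, 288.8, 146.6] [277. 133.] [0.613 0.154 0.038]
top anvil_block 0.88 [337.8, 121.7, 361.4, 143.1] [348. 134.] [ 0.603 -0.021  0.07 ]
top anvil_block 0.4 [322.4, 175.1, 333.0, 190.7] [327. 184.] [0.477 0.032 0.07 ]
top screwdriver 0.59 [239.1, 202.7, 268.1, 252.2] [253. 224.] [0.384 0.208 0.01 ]
top screwdriver 0.21 [308.2, 162.7, 345.9, 204.7] [325. 187.] [0.483 0.029 0.01 ]
```

View pics/top.png

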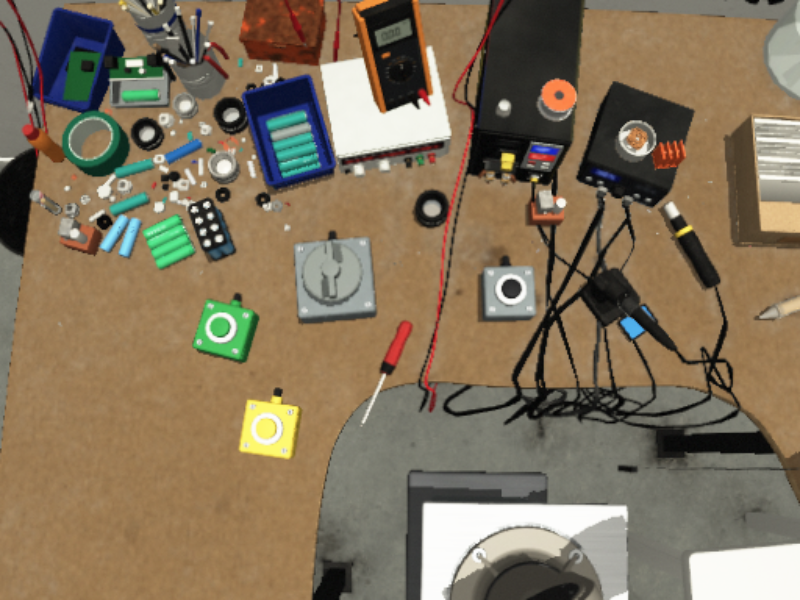

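View pics/ab.png

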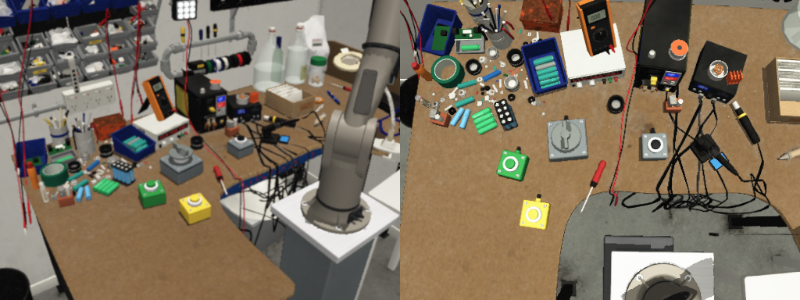

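Top view (800×600): the stop box is at (335,280). Reset-shaped boxes are grey (510,290), green (222,330) and yellow (268,430), so I choose the grey one at about (0.475, 0.034). I'll swing in at small radius, away from the lamp, with the gripper closing.

>>> {"name": "play_rows", "arguments": {"commands": [[[1, -0.15, -1, 0, 0], [1, -0.15, -1, 0, 0], [1, -0.15, -1, 0, 0], [1, -0.15, -1, 0, 0], [1, -0.15, -1, 0, 0], [1, -0.15, -1, 0, 0]]], "grip_force": 40}}

```text
clock: 1.3
tcp_pos: [0.1429, -0.4464, 0.2071]
orientation: [-3.081, -0.586, 0.003]
contact_force: [-0.5, -0.2, 0.2]
grip_width: 0.0123
gripper_force: 0.0
```

>>> {"name": "play_rows", "arguments": {"commands": [[[1, 0.9, -0.15, 0, 0], [1, 0.9, -0.15, 0, 0], [1, 0.9, -0.15, 0, 0], [1, 0.9, -0.15, 0, 0], [1, 0.9, -0.15, 0, 0]]]}}

```text
clock: 1.72
tcp_pos: [0.3091, -0.3549, 0.2087]
orientation: [3.083, 0.6, 0.005]
contact_force: [0.2, 0.5, -0.3]
grip_width: -0.0001
gripper_force: 0.0
```

>>> {"name": "play_rows", "arguments": {"commands": [[[1, 0.98, -0.58, 0, 0], [1, 0.98, -0.58, 0, 0], [1, 0.98, -0.58, 0, 0], [1, 0.98, -0.58, 0, 0], [1, 0.98, -0.58, 0, 0], [1, 0.98, -0.58, 0, 0]]]}}

```text
clock: 2.22
tcp_pos: [0.4465, -0.1732, 0.2087]
orientation: [-3.083, -0.599, -0.005]
contact_force: [0.1, -0.1, 0.6]
grip_width: -0.0
gripper_force: 0.0
```

>>> {"name": "play_rows", "arguments": {"commands": [[[1, 0.4, -0.85, -0.2, 0], [1, 0.4, -0.85, -0.2, 0], [1, 0.4, -0.85, -0.2, 0], [1, 0.4, -0.85, -0.2, 0], [1, 0.4, -0.85, -0.2, 0]]]}}

```text
clock: 2.63
tcp_pos: [0.4552, 0.0141, 0.2495]
orientation: [-3.084, -0.596, -0.004]
contact_force: [1.4, 0.1, 0.8]
grip_width: -0.0001
gripper_force: 0.0
```

```bash
python3 - <<'E'
from h import *
o=get_obs(); f=viewer.grab_frame("wrist"); save("w1.png",f["pixels"]); print(f["fovy"],np.round(f["hand_eye"],3).tolist())
for t,z in(("reset_button_top",.072),("reset_box",.05)):
    for d in viewer.trace(f,t)[:3]:
      ys,xs=np.nonzero(d["pixels"]); c=[xs.mean(),ys.mean()]
      print(t,round(d["score"],2),d["rect"],np.round(c),onz(f,[c],z,o).round(4)[0])
E
```

```text
64.25039620310282 [[-0.001, 0.95, 0.311, 0.079], [1.0, 0.001, -0.0, 0.0], [-0.001, 0.311, -0.95, -0.165], [0.0, 0.0, 0.0, 1.0]]
reset_button_top 0.7 [228.6, 129.9, 259.8, 154.7] [245. 141.] [0.4775 0.031  0.072 ]
reset_box 0.93 [207.0, 86.4, 286.1, 178.1] [246. 134.] [0.4821 0.0315 0.05  ]
```

>>> {"name": "play_rows", "arguments": {"commands": [[[1, 0.35, -0.9, -0.2, 0], [1, 0.35, -0.9, -0.2, 0], [1, 0.35, -0.9, -0.2, 0], [1, 0.35, -0.9, -0.2, 0], [1, 0.35, -0.9, -0.2, 0], [1, 0.35, -0.9, -0.2, 0]]]}}

```text
clock: 3.28
tcp_pos: [0.4532, 0.2086, 0.2895]
orientation: [-3.08, -0.6, -0.004]
contact_force: [0.3, 0.7, -0.1]
grip_width: -0.0002
gripper_force: 0.0
```

```bash
python3 - <<'E'
from h import *
o=get_obs(); f=viewer.grab_frame("wrist"); save("w2.png",f["pixels"])
print(proj(f,[[.487,.303,.116]],o))
for t,z in(("head_top",.116),("wing_a",.106),("stop_box",.06)):
    for d in viewer.trace(f,t)[:3]:
      ys,xs=np.nonzero(d["pixels"]); c=[xs.mean(),ys.mean()]
      print(t,round(d["score"],2),d["rect"],np.round(c),onz(f,[c],z,o).round(4)[0])
cv2.imwrite("pics/w12.png",np.vstack([cv2.imread("pics/w1.png")[:216],f["pixels"][:,:,::-1]]))
E
```

```text
[[182.4097832  104.47402056]]
head_top 0.65 [147.0, 54.6, 228.7, 142.0] [187.  99.] [0.4941 0.3005 0.116 ]
wing_a 0.68 [152.8, 59.5, 224.6, 141.8] [187.  99.] [0.4932 0.3022 0.106 ]
stop_box 0.64 [138.4, 31.1, 248.4, 156.3] [193.  96.] [0.4949 0.3046 0.06  ]
```

View pics/w12.png

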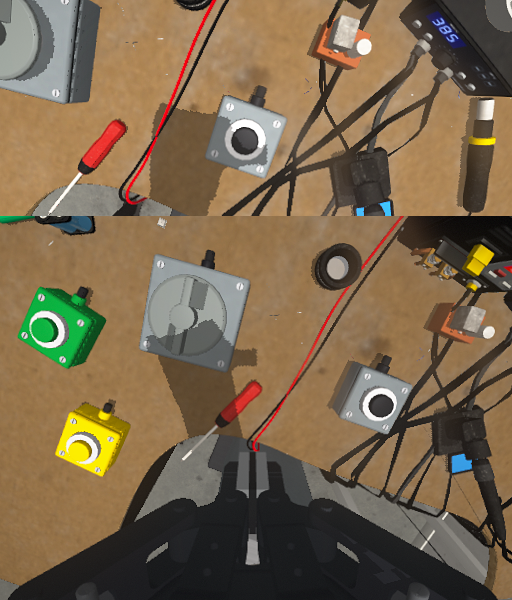

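w12 shows the grey reset button (245,141) in the upper picture. In the lower one the stop box is at (193,312) with its wings roughly along the gland line. The green and yellow boxes are clearly separate. Closer look at the head next.

>>> {"name": "play_rows", "arguments": {"commands": [[[1, 0.15, -0.36, 0.35, 0], [1, 0.15, -0.36, 0.35, 0], [1, 0.15, -0.36, 0.35, 0], [1, 0.15, -0.36, 0.35, 0], [1, 0.15, -0.36, 0.35, 0]]]}}

```text
clock: 3.9
tcp_pos: [0.4546, 0.2787, 0.2167]
orientation: [3.085, 0.588, -0.004]
contact_force: [0.3, -0.4, 0.3]
grip_width: -0.0001
gripper_force: 0.0
```

```bash
python3 - <<'E'
from h import *
o=get_obs(); f=viewer.grab_frame("wrist")
print(o["joints"])
for t,z in(("head_top",.094),("wing_a",.094),("stop_box",.06)):
    for d in viewer.trace(f,t)[:2]:
      m=d["pixels"].astype(np.uint8)
      cs=max(cv2.findContours(m,0,1)[0],key=cv2.contourArea)
      print(t,round(d["score"],2),d["rect"],cv2.minAreaRect(cs),cv2.fitEllipse(cs),onz(f,[cv2.fitEllipse(cs)[0],cv2.minAreaRect(cs)[0]],z,o).round(4).tolist())
x,y=proj(f,[[.49,.302,.116]],o)[0].astype(int); x0=max(x-100,0);y0=max(y-75,0);print(x0,y0)
cv2.imwrite("pics/c3.png",cv2.resize(f["pixels"][y0:y0+150,x0:x0+200,::-1],None,fx=4,fy=4,interpolation=2))
np.save("f3.npy",dict(f=f,o=o),allow_pickle=True)
E
```

```text
[-0.11270473  0.30746357 -0.66839634  1.84633573  0.21578055  1.06418553
 -2.05840055]
head_top 0.9 [189.3, 78.0, 290.0, 180.0] ((238.70001220703125, 128.90000915527344), (97.04534149169922, 95.2564926147461), 63.43495178222656) ((239.04220581054688, 129.02093505859375), (94.83283996582031, 97.44474792480469), 165.59913635253906) [[0.4926, 0.3061, 0.094], [0.4925, 0.3064, 0.094]]
wing_a 0.84 [192.1, 83.0, 284.7, 182.3] ((239.10000610351562, 128.80001831054688), (96.3328857421875, 94.6692886352539), 81.02737426757812) ((239.1055450439453, 128.9372100830078), (94.84400939941406, 96.37206268310547), 179.2101593017578) [[0.4926, 0.306, 0.094], [0.4928, 0.3061, 0.094]]
stop_box 0.96 [176.5, 43.7, 309.2, 190.2] ((242.60089111328125, 113.10148620605469), (118.84554290771484, 136.20913696289062), 14.206765174865723) ((240.66354370117188, 121.24897003173828), (130.70999145507812, 136.56092834472656), 3.274919033050537) [[0.4963, 0.3071, 0.06], [0.5047, 0.3082, 0.06]]
stop_box 0.21 [194.7, 80.2, 286.1, 179.3] ((239.50001525878906, 127.99998474121094), (95.45940399169922, 94.0451889038086), 45.0) ((239.0674591064453, 128.7947540283203), (94.89697265625, 95.66773223876953), 153.1038818359375) [[0.4885, 0.3059, 0.06], [0.4894, 0.3058, 0.06]]
141 61
```

View pics/c3.png

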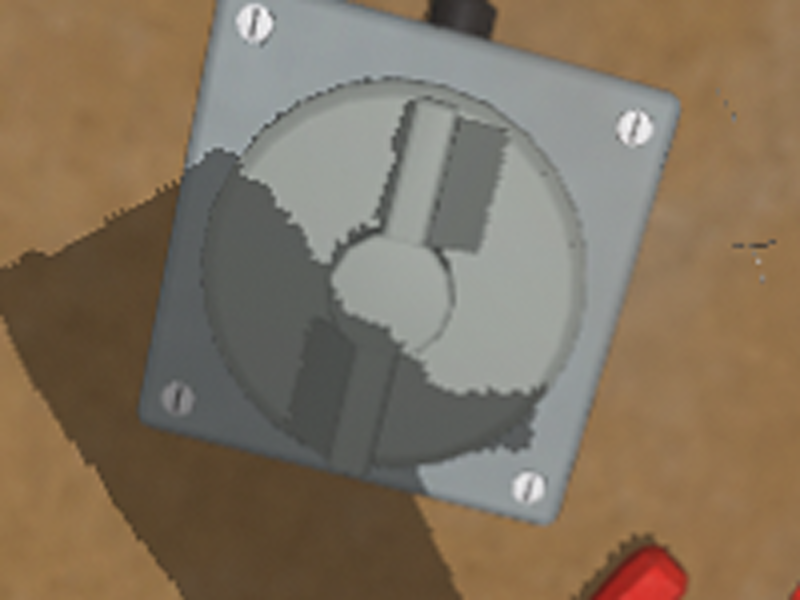

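c3 shows the boss at (392,290) in the crop. The upper wing runs from (408,240) to (436,102) and the lower wing ends at (352,467). The ramps are to the right of the upper wing and to the left of the lower one, so the upper wing's push face is its left side and clockwise means pushing it rightwards.

```bash
python3 - <<'E'
from h import *
d=np.load("f3.npy",allow_pickle=True).item();f,o=d["f"],d["o"]
px=np.array([[392,290],[436,102],[352,467],[418,97],[385,235]])/4+[141,61]
P=onz(f,px,.116,o); print(P.round(4))
v=P[1]-P[2]; print("wing yaw",np.degrees(np.arctan2(v[1],v[0])), "mid",(P[1]+P[2])/2,"len",np.linalg.norm(v))
v=P[3]-P[4]; print(np.degrees(np.arctan2(v[1],v[0])))
T=R.from_rotvec(o["orientation"]).as_matrix(); print("tool x yaw",np.degrees(np.arctan2(T[1,0],T[0,0])),T.round(4).tolist())
c=np.array([.4925,.3055,.116]); print((T.T@(c-o["tcp_pos"])/.2).round(3))
E
```

```text
[[0.4917 0.3049 0.116 ]
 [0.5313 0.3102 0.116 ]
 [0.4513 0.2992 0.116 ]
 [0.5309 0.314  0.116 ]
 [0.5021 0.3104 0.116 ]]
wing yaw 7.827759669161253 mid [0.49130715 0.30468546 0.116     ] len 0.08073150715332403
7.131725384766919
tool x yaw 21.590158206021755 [[0.9298, 0.368, -0.0025], [0.368, -0.9298, -0.0019], [-0.003, 0.0008, -1.0]]
[ 0.227 -0.055  0.503]
```

>>> {"name": "play_rows", "arguments": {"commands": [[[1, 0.22, -0.053, 0.2, 0.155], [1, 0.22, -0.053, 0.4, 0.155], [1, 0.22, -0.053, 0.47, 0.155], [1, 0.22, -0.053, 0.47, 0.155]]]}}

```text
clock: 4.43
tcp_pos: [0.4902, 0.3034, 0.1195]
orientation: [3.13, 0.208, -0.01]
contact_force: [-1.3, -1.4, -0.6]
grip_width: 0.0001
gripper_force: 0.0
```

>>> {"name": "play_rows", "arguments": {"commands": [[[1, 0, 0, 0.02, 0], [1, 0, 0, 0.035, 0], [1, 0, 0, 0.05, 0], [1, 0, 0, 0.065, 0], [1, 0, 0, 0.08, 0], [1, 0, 0, 0.09, 0], [1, 0, 0, 0.09, 0]]]}}

```text
clock: 5.02
tcp_pos: [0.4915, 0.3063, 0.106]
orientation: [3.134, 0.211, -0.0]
contact_force: [-0.1, 0.4, 0.1]
grip_width: 0.0002
gripper_force: 0.0
```

>>> {"name": "play_rows", "arguments": {"commands": [[[1, 0, 0, 0.01, 0], [1, 0, 0, 0.02, 0], [1, 0, 0, 0.02, 0]]]}}

```text
clock: 5.27
tcp_pos: [0.4914, 0.3064, 0.1016]
orientation: [3.134, 0.211, -0.001]
contact_force: [0.0, -0.1, 0.7]
grip_width: 0.0001
gripper_force: 0.0
```

```bash
python3 - <<'E'
from h import *
o=get_obs(); print(o["tcp_pos"],o["contact_force"])
f=viewer.grab_frame("scene");x,y=proj(f,[[.49,.305,.11]])[0].astype(int)
g=viewer.grab_frame("wrist")
A=cv2.resize(f["pixels"][y-50:y+50,x-50:x+50],(500,500),interpolation=2)
B=g["pixels"][:300,100:400]; B=cv2.resize(B,(300,300)); B=np.vstack([B,np.zeros((200,300,3),np.uint8)])
save("c4.png",np.hstack([A,B]))
E
```

```text
[0.49144532 0.30641711 0.10162293] [ 6.52234220e-05 -1.12847918e-01  7.41870009e-01]
```

View pics/c4.png

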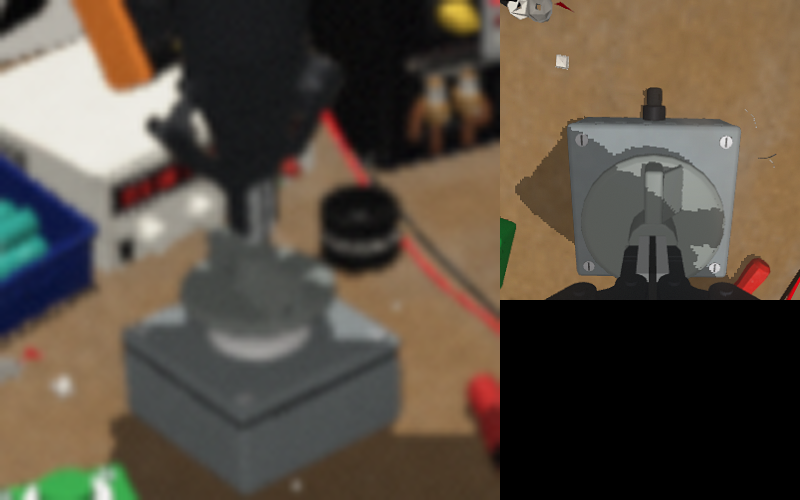

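```bash
python3 - <<'E'
from h import *
f=viewer.grab_frame("scene");x,y=proj(f,[[.49,.305,.11]])[0].astype(int)
t=np.linspace(0,2*np.pi,90)
def circ(r,z): return np.c_[.492+r*np.cos(t),.305+r*np.sin(t),0*t+z]
for d in viewer.trace(f,"head_top")[:1]: print(d["score"],d["rect"])
for z in(.082,.0735,.071):
  p=np.vstack([proj(f,circ(.046,z)),proj(f,circ(.046,z+.012))]); print(z,p.min(0),p.max(0))
im=f["pixels"][y-50:y+50,x-50:x+50]; A=[]
for z in(.082,.071):
  B=cv2.resize(im,(400,400),interpolation=2).copy()
  for c,col in((circ(.046,z),(255,0,0)),(circ(.046,z+.012),(255,255,0)),(circ(.03,.06),(0,255,255))):
    q=(proj(f,c)-[x-50,y-50]+.5)*4; cv2.polylines(B,[q.astype(np.int32)],True,col,1)
  A.append(B)
o=get_obs();g=viewer.grab_frame("wrist"); print(o["tcp_pos"],proj(g,[o["tcp_pos"]],o))
for z in (.116,.105):
  B=g["pixels"];
  for r,c in((.046,(255,0,0)),(.014,(255,255,0))):
    q=circ(r,z-(.022 if r>.02 else 0)); B=B.copy(); cv2.polylines(B,[proj(g,q,o).astype(np.int32)],True,c,1)
  A.append(B[80:330,150:400])
save("c5.png",np.hstack([A[0],A[1]])) ; save("c6.png",cv2.resize(np.hstack(A[2:]),(800,400)))
E
```

```text
0.84 [214.7, 183.8, 244.0, 202.4]
0.082 [214.78473444 184.1963515 ] [246.58811121 204.37980598]
0.0735 [214.96342378 186.63858368] [246.66933954 206.88287926]
0.071 [215.01582861 187.3541498 ] [246.69315734 207.61606113]
[0.49163812 0.3065743  0.10202166] [[251.10007894 231.52338368]]
```

View pics/c5.png

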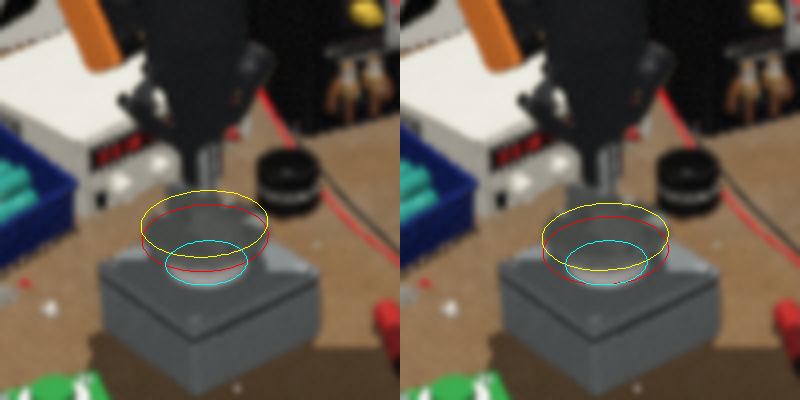

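View pics/c6.png

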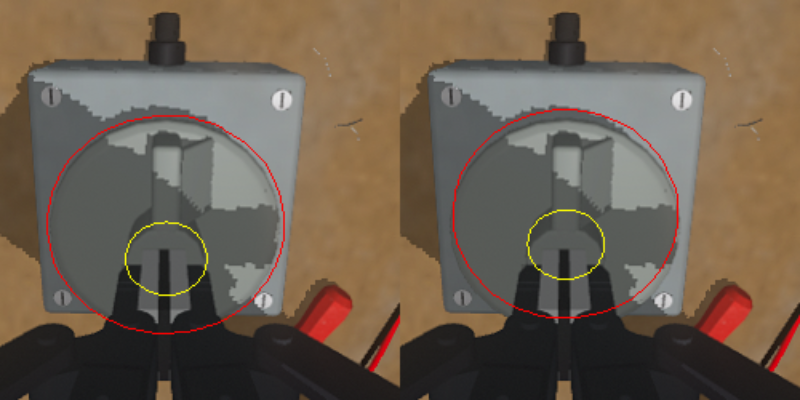

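The overlay shows the button still out, and the measured force is about 0. I'll check for a height bias by fitting the disc from the wrist picture.

```bash
python3 - <<'E'
from h import *
from scipy.optimize import least_squares
t=np.linspace(0,2*np.pi,120)
def circ(c,r): return np.c_[c[0]+r*np.cos(t),c[1]+r*np.sin(t),0*t+c[2]]
def bb(p): return np.r_[p.min(0),p.max(0)]
d=np.load("f3.npy",allow_pickle=True).item();f,o=d["f"],d["o"]
m=bb(proj(f,circ([.492,.305,.094],.046),o)); print("pred f3",m,"seen 189.3 78 290 180 / 192 83 285 182")
o=get_obs();g=viewer.grab_frame("wrist");print(o["tcp_pos"],o["contact_force"],o["moment"],o["tau"])
for nm in("head_top","stop_box"):
  for q in viewer.trace(g,nm)[:1]: print(nm,q["score"],q["rect"])
print("pred now",bb(proj(g,circ([.492,.305,.094],.046),o)))
a=viewer.grab_frame("top"); x,y=proj(a,[[.492,.305,.116]])[0].astype(int);print(x,y,proj(a,[[.492,.305,.116],o["tcp_pos"]]))
s=viewer.grab_frame("scene");print(proj(s,[[.492,.305,.116],[.492,.305,.105],o["tcp_pos"]])); 
x,y=proj(s,[o["tcp_pos"]])[0].astype(int)
S=cv2.resize(s["pixels"][y-25:y+25,x-30:x+30],(800,600*50//54),interpolation=cv2.INTER_CUBIC);S=cv2.convertScaleAbs(S,alpha=1.6,beta=20);u=(proj(s,[o["tcp_pos"]])[0]-[x-30,y-25]+.5)*[800/60,S.shape[0]/50];cv2.circle(S,tuple(int(v) for v in u),5,(255,0,0),1)
save("c7.png",S)
E
```

```text
pred f3 [190.55820809  77.95151489 289.26623558 177.51447284] seen 189.3 78 290 180 / 192 83 285 182
[0.49164967 0.30661835 0.10204478] [-0.54348086  0.5771523   0.6910729 ] [-0.06128427 -0.03557986  0.02320557] [-1.85034005e-03 -5.25903368e+01 -6.57818019e+00 -2.28286493e+01
  1.04701836e-02  2.42805007e-03  2.40666104e-04]
head_top 0.93 [179.5, 149.6, 328.7, 279.9]
stop_box 0.96 [166.3, 84.8, 338.0, 277.5]
pred now [179.56668405 152.22535179 327.98776464 288.3394598 ]
211 170 [[211.53631872 170.60359485]
 [211.431099   172.16623708]]
[[230.30239313 185.78219958]
 [230.47260595 189.04472007]
 [230.10005164 190.13553531]]
```

View pics/c7.png

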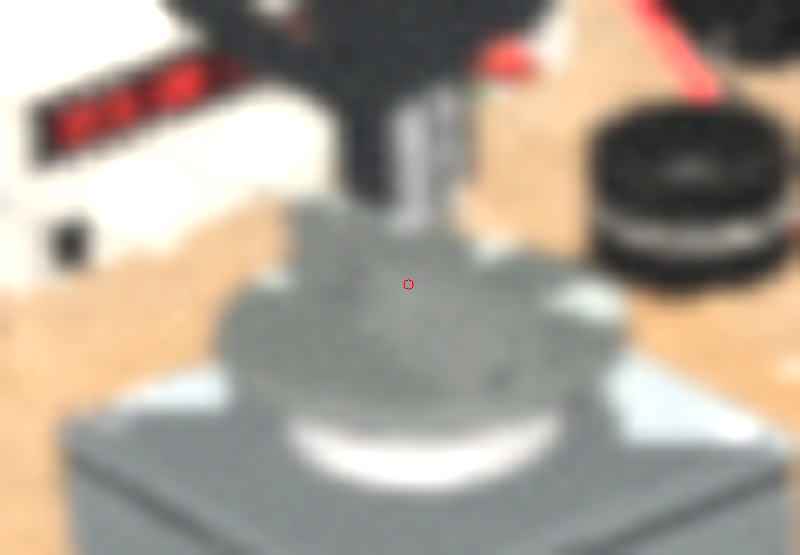

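The visible fingertips end at crop (410,230), about 15 mm above the reported TCP at (408,284). So the tip is only now reaching the boss. I'll continue down slowly and watch the force.

>>> {"name": "play_rows", "arguments": {"commands": [[[1, 0, 0, 0.01, 0], [1, 0, 0, 0.02, 0], [1, 0, 0, 0.02, 0]]]}}

```text
clock: 6.02
tcp_pos: [0.4914, 0.3063, 0.0975]
orientation: [3.134, 0.211, -0.001]
contact_force: [0.1, -0.2, 0.2]
grip_width: -0.0
gripper_force: 0.0
```

>>> {"name": "play_rows", "arguments": {"commands": [[[1, 0, 0, 0.01, 0], [1, 0, 0, 0.02, 0], [1, 0, 0, 0.02, 0]]]}}

```text
clock: 6.27
tcp_pos: [0.4914, 0.3063, 0.0935]
orientation: [3.134, 0.211, -0.001]
contact_force: [0.3, 0.2, 0.2]
grip_width: -0.0002
gripper_force: 0.0
```

>>> {"name": "play_rows", "arguments": {"commands": [[[1, 0, 0, 0.01, 0], [1, 0, 0, 0.02, 0], [1, 0, 0, 0.02, 0]]]}}

```text
clock: 6.52
tcp_pos: [0.492, 0.3067, 0.0908]
orientation: [3.134, 0.211, 0.001]
contact_force: [-1.2, -1.6, 6.1]
grip_width: 0.0
gripper_force: 3.2
```

```bash
python3 - <<'E'
from h import *
o=get_obs();g=viewer.grab_frame("wrist");s=viewer.grab_frame("scene");a=viewer.grab_frame("top")
print(o["tcp_pos"],o["contact_force"],o["joints"])
x,y=proj(s,[o["tcp_pos"]])[0].astype(int)
S=cv2.resize(s["pixels"][y-30:y+20,x-25:x+25],(400,400),interpolation=2);S=cv2.convertScaleAbs(S,alpha=1.6,beta=20)
G=g["pixels"].copy()
for z,c in((0,(255,0,0)),(-.013,(0,255,0))):
  for dx in(-.011,.011):
    T=R.from_rotvec(o["orientation"]).as_matrix();p=o["tcp_pos"]+T@[dx,0,z]
    cv2.circle(G,tuple(int(v) for v in proj(g,[p],o)[0]),2,c,1)
    u=(proj(s,[p])[0]-[x-25,y-30]+.5)*8;cv2.circle(S,tuple(int(v) for v in u),3,c,1)
save("c8.png",np.hstack([S,cv2.resize(G[150:320,170:340],(400,400),interpolation=2)]))
d=viewer.trace(s,"head_top");print([ (q["score"],q["rect"]) for q in d[:1]])
E
```

```text
[0.49201769 0.30669124 0.09082457] [-1.1861018  -1.56353964  6.11666697] [-0.24211502  0.51827636 -0.55185531  1.86093497  0.35099705  0.85911579
 -2.40440836]
[(0.74, [217.8, 185.8, 246.5, 205.2])]
```

View pics/c8.png

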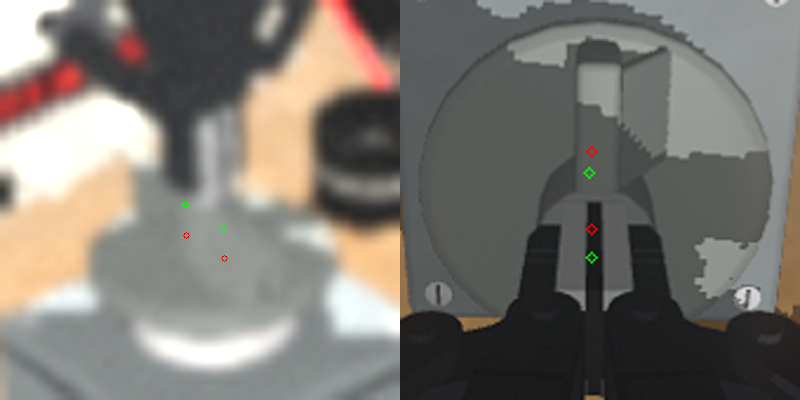

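Contact has started (6 N), so the tip offset is about 23 mm. c8 shows the fingers squarely over the boss, at (590,230) in the right half. Pressing on.

>>> {"name": "play_rows", "arguments": {"commands": [[[1, 0, 0, 0.01, 0], [1, 0, 0, 0.02, 0], [1, 0, 0, 0.03, 0], [1, 0, 0, 0.03, 0]]]}}

```text
clock: 7.05
tcp_pos: [0.4918, 0.3066, 0.0838]
orientation: [-3.134, -0.211, -0.0]
contact_force: [-0.1, 0.1, 1.0]
grip_width: -0.0002
gripper_force: 0.9
```

>>> {"name": "play_rows", "arguments": {"commands": [[[1, 0, 0, 0.01, 0], [1, 0, 0, 0.02, 0], [1, 0, 0, 0.02, 0]]]}}

```text
clock: 7.3
tcp_pos: [0.4919, 0.3068, 0.0816]
orientation: [3.134, 0.211, 0.001]
contact_force: [-3.4, -4.0, 16.9]
grip_width: -0.0002
gripper_force: 8.4
```

Bottomed at 17 N. Lift, then move in front of the far wing's push face.

>>> {"name": "play_rows", "arguments": {"commands": [[[1, 0, 0, -0.05, 0], [1, 0, 0, -0.15, 0], [1, 0, 0, -0.2, 0], [1, 0.15, -0.135, -0.2, 0], [1, 0.15, -0.135, -0.2, 0], [1, 0.15, -0.135, -0.2, 0]]]}}

```text
clock: 7.8
tcp_pos: [0.5183, 0.3389, 0.12]
orientation: [-3.133, -0.212, -0.001]
contact_force: [0.3, -1.1, -0.8]
grip_width: -0.0001
gripper_force: 0.0
```

```bash
python3 - <<'E'
from h import *
o=get_obs();s=viewer.grab_frame("scene");g=viewer.grab_frame("wrist");print(o["tcp_pos"],o["orientation"],o["contact_force"])
print([(q["score"],q["rect"]) for q in viewer.trace(s,"head_top")[:1]])
print([(q["score"],q["rect"]) for q in viewer.trace(g,"head_top")[:1]])
t=np.linspace(0,6.28,90)
for z in(.094,.0855):
  p=proj(g,np.c_[.492+.046*np.cos(t),.305+.046*np.sin(t),0*t+z],o);print(z,p.min(0),p.max(0))
save("w9.png",g["pixels"][:300])
E
```

```text
[0.51832516 0.33888967 0.1199519 ] [-3.13279554e+00 -2.11698985e-01 -7.75866878e-04] [ 0.28515022 -1.14524782 -0.80564731]
[(0.84, [217.8, 181.4, 245.3, 205.8])]
[(0.62, [229.8, 186.1, 353.2, 294.5])]
0.094 [228.79250838 193.16360458] [358.51497915 307.9919038 ]
0.0855 [229.63539177 189.23186519] [354.74999562 300.77579831]
```

Latched: the disc scale matches z ≈ 0.0855. Lower beside the wing.

>>> {"name": "play_rows", "arguments": {"commands": [[[1, 0, 0, 0.1, 0], [1, 0, 0, 0.18, 0], [1, 0, 0, 0.215, 0], [1, 0, 0, 0.22, 0], [1, 0, 0, 0.22, 0]]]}}

```text
clock: 8.42
tcp_pos: [0.5175, 0.337, 0.0759]
orientation: [3.134, 0.211, -0.001]
contact_force: [-0.9, 0.4, 1.1]
grip_width: -0.0003
gripper_force: 0.0
```

```bash
python3 - <<'E'
from h import *
o=get_obs();g=viewer.grab_frame("wrist");print(o["tcp_pos"],o["contact_force"])
save("w10.png",cv2.resize(g["pixels"][100:340,150:470],(800,600),interpolation=2))
E
```

```text
[0.51745556 0.33695638 0.07590032] [-0.89932488  0.36749937  1.06069247]
```

View pics/w10.png

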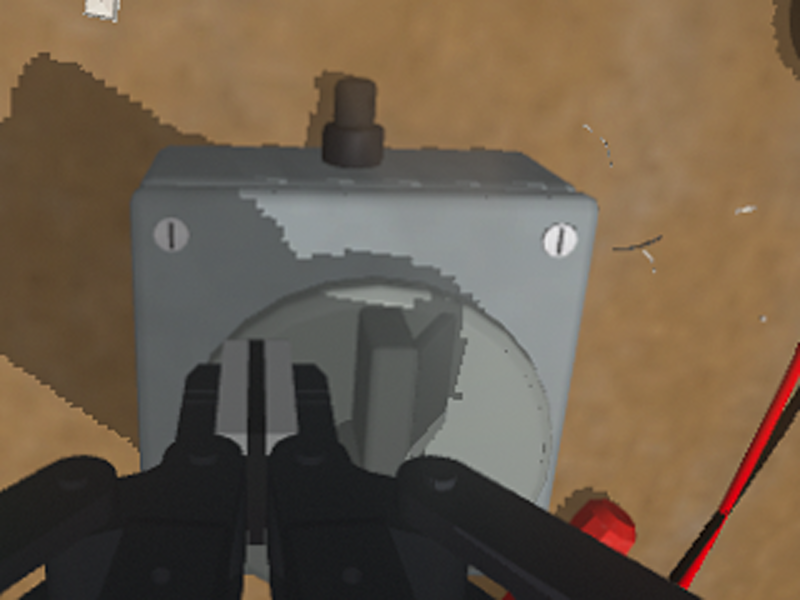

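w10 shows the fingertips (255,340) standing in front of the far wing's push face (357,400) with a clear gap. Now I push it round the arc.

>>> {"name": "play_rows", "arguments": {"commands": [[[1, 0, 0.025, 0, 0], [1, 0.008, 0.038, 0, 0.048], [1, 0.015, 0.052, 0, 0.095], [1, 0.021, 0.065, 0, 0.143], [1, 0.026, 0.078, 0, 0.19], [1, 0.026, 0.078, 0, 0.19]]]}}

```text
clock: 8.97
tcp_pos: [0.5259, 0.3225, 0.0773]
orientation: [-3.129, 0.263, -0.003]
contact_force: [-0.2, 0.3, 2.2]
grip_width: 0.0003
gripper_force: 0.9
```

>>> {"name": "play_rows", "arguments": {"commands": [[[1, 0.007, 0.012, 0, 0.048], [1, 0.0145, 0.023, 0, 0.095], [1, 0.02, 0.036, 0, 0.143], [1, 0.026, 0.0485, 0, 0.19], [1, 0.03, 0.062, 0, 0.238], [1, 0.033, 0.075, 0, 0.286], [1, 0.033, 0.075, 0, 0.286], [1, 0.033, 0.075, 0, 0.286]]]}}

```text
clock: 9.63
tcp_pos: [0.5299, 0.3079, 0.0774]
orientation: [-2.995, 0.941, -0.004]
contact_force: [1.7, 2.5, 4.2]
grip_width: 0.0
gripper_force: 2.9
```

```bash
python3 - <<'E'
from h import *
o=get_obs();g=viewer.grab_frame("wrist");s=viewer.grab_frame("scene");print(o["tcp_pos"],o["contact_force"],o["moment"])
print([(q["score"],q["rect"]) for q in viewer.trace(s,"head_top")[:1]],[(q["score"],q["rect"]) for q in viewer.trace(g,"head_top")[:1]])
t=np.linspace(0,6.28,90)
for z in(.094,.0855):
  p=proj(g,np.c_[.492+.046*np.cos(t),.305+.046*np.sin(t),0*t+z],o);print(z,p.min(0),p.max(0))
E
```

```text
[0.5299099  0.30793984 0.07740921] [1.71533974 2.48948533 4.23507922] [ 0.38402509 -0.23110466  0.0264206 ]
[(0.76, [218.0, 184.7, 246.1, 204.9])] [(0.68, [214.8, 208.7, 368.7, 335.4])]
0.094 [212.87347083 217.6270269 ] [372.32810497 352.2652436 ]
0.0855 [214.60715379 211.61283034] [367.18664546 341.96550309]
```

Forces suggest the wing was turned and the spring is lifting. Lift straight up and check the head height.

>>> {"name": "play_rows", "arguments": {"commands": [[[1, 0, 0, -0.03, 0], [1, 0, 0, -0.08, 0], [1, 0, 0, -0.16, 0], [1, 0, 0, -0.24, 0], [1, 0, 0, -0.24, 0], [1, 0, 0, -0.24, 0]]]}}

```text
clock: 10.33
tcp_pos: [0.529, 0.3061, 0.1246]
orientation: [2.995, -0.949, 0.001]
contact_force: [0.4, -0.7, 0.3]
grip_width: -0.0001
gripper_force: 0.0
```

```bash
python3 - <<'E'
from h import *
o=get_obs();g=viewer.grab_frame("wrist");s=viewer.grab_frame("scene");print(o["tcp_pos"],o["contact_force"])
print([(q["score"],q["rect"]) for q in viewer.trace(s,"head_top")[:1]],[(q["score"],q["rect"]) for q in viewer.trace(g,"head_top")[:1]])
t=np.linspace(0,6.28,90)
for z in(.094,.0855):
  p=proj(g,np.c_[.492+.046*np.cos(t),.305+.046*np.sin(t),0*t+z],o);print(z,p.min(0),p.max(0))
# brightness of collar below the disc in scene along the centre column
c=proj(s,[[.492,.305,.06]])[0].astype(int); print(c); print(s["pixels"][c[1]-15:c[1]+14,c[0]-1:c[0]+2].mean((1,2)).round())
E
```

```text
[0.52904399 0.30606695 0.12463352] [ 0.35551871 -0.67755491  0.34065202]
[(0.91, [215.9, 184.8, 245.2, 204.5])] [(0.74, [221.0, 188.0, 345.1, 290.9])]
0.094 [218.21484616 190.43912339] [345.50586368 303.61431263]
0.0855 [219.40137623 186.69028061] [342.24697054 296.65906734]
[231 202]
[ 72.  72.  75.  80.  81.  80.  79.  81.  82.  80.  79.  76.  72.  72.
  79.  86.  92. 112. 135. 150. 157. 136.  94.  77.  75.  75.  74.  75.
  77.]
```

```bash
python3 - <<'E'
from h import *
ref=cv2.imread("pics/a.png")[:384]
s=viewer.grab_frame("scene")["pixels"][:,:,::-1]
for n,i in(("start",ref),("now",s)):
  for x in(225,231,237): print(n,x,i[195:216,x-1:x+2].mean((1,2)).round().astype(int))
c4=cv2.imread("pics/c4.png")[:500,:500]; c4=cv2.resize(c4,(100,100),interpolation=cv2.INTER_AREA)
f=viewer.grab_frame("scene");x,y=proj(f,[[.49,.305,.11]])[0].astype(int); print(x,y)
for X in(225,231,237): print("out c4",X,c4[195-y+50:216-y+50,X-1-x+50:X+2-x+50].mean((1,2)).round().astype(int))
E
```

```text
start 225 [128 133 134 134 135 134 127 109 100 116 134 135 116  87  73  73  85 113
 134 139 139]
start 231 [102 105 111 117 127 135 138 125  99 105 127 143 148 128  89  73  78 106
 133 141 144]
start 237 [ 92  89  83  82  98 118 114  98 105 125 134 130 108  82  72  81 108 132
 139 134 121]
now 225 [ 71  71  72  71  72  76  83  89 101 124 142 142 122  92  77  74  74  75
  74  74  76]
now 231 [ 81  80  79  77  73  73  80  86  92 110 135 150 157 135  95  76  75  74
  74  75  76]
now 237 [ 79  81  80  75  74  80  85  92 110 131 141 137 115  87  75  73  74  75
  75  78  80]
230 187
out c4 225 [ 71  71  71  71  72  77  83  89 102 124 140 141 121  92  78  75  75  74
  74  75  75]
out c4 231 [ 81  80  79  76  73  74  79  86  92 111 134 150 155 135  96  77  74  74
  74  75  77]
out c4 237 [ 80  81  80  75  76  79  85  92 111 131 141 136 114  88  75  73  74  74
  75  78  81]
```

The scene profile is identical to the out state, so the button has popped up. On to the grey reset button.

>>> {"name": "play_rows", "arguments": {"commands": [[[1, 0.45, 1, -0.1, 0], [1, 0.45, 1, -0.1, 0], [1, 0.45, 1, -0.1, 0], [1, 0.45, 1, -0.1, 0], [1, 0.45, 1, -0.1, 0], [1, 0.45, 1, -0.1, 0], [1, 0.45, 1, -0.1, 0]]]}}

```text
clock: 11.22
tcp_pos: [0.4868, 0.0866, 0.1439]
orientation: [2.99, -0.958, -0.0]
contact_force: [0.3, -0.0, 0.4]
grip_width: -0.0002
gripper_force: 0.0
```

```bash
python3 - <<'E'
from h import *
o=get_obs();g=viewer.grab_frame("wrist");print(o["tcp_pos"],o["orientation"])
T=R.from_rotvec(o["orientation"]).as_matrix()
for d in viewer.trace(g,"reset_button_top")[:2]:
  ys,xs=np.nonzero(d["pixels"]);P=onz(g,[[xs.mean(),ys.mean()]],.072,o)[0];print(d["score"],d["rect"],P,g["pixels"][d["pixels"]].mean(0),(T.T@(P-o["tcp_pos"])/.2).round(3))
print((T.T@(np.array([.4775,.031,.072])-o["tcp_pos"])/.2).round(3))
E
```

```text
[0.48677816 0.08663314 0.14391548] [ 2.98966889e+00 -9.57747408e-01 -2.80930112e-04]
0.59 [295.4, 145.4, 333.1, 183.0] [0.47841011 0.03101419 0.072     ] [120.19039146 117.47330961 116.37633452] [0.127 0.25  0.36 ]
[0.124 0.253 0.36 ]
```

>>> {"name": "play_rows", "arguments": {"commands": [[[1, 0.125, 0.252, 0, 0], [1, 0.125, 0.252, 0.1, 0], [1, 0.125, 0.252, 0.25, 0], [1, 0.125, 0.252, 0.4, 0], [1, 0.125, 0.252, 0.44, 0], [1, 0.125, 0.252, 0.44, 0]]]}}

```text
clock: 11.82
tcp_pos: [0.4773, 0.0374, 0.0539]
orientation: [2.995, -0.944, -0.008]
contact_force: [-0.5, -0.6, 0.7]
grip_width: 0.0002
gripper_force: 0.0
```

>>> {"name": "play_rows", "arguments": {"commands": [[[1, 0, 0, 0.015, 0], [1, 0, 0, 0.03, 0], [1, 0, 0, 0.045, 0], [1, 0, 0, 0.05, 0], [1, 0, 0, 0.05, 0]]]}}

```text
clock: 12.23
tcp_pos: [0.4801, 0.0363, 0.0468]
orientation: [-2.994, 0.948, -0.003]
contact_force: [0.5, 1.6, 2.1]
grip_width: 0.0001
gripper_force: 1.2
```

>>> {"name": "play_rows", "arguments": {"commands": [[[1, 0, 0, 0.01, 0], [1, 0, 0, 0.02, 0], [1, 0, 0, 0.02, 0]]]}}

```text
clock: 12.48
tcp_pos: [0.4802, 0.0363, 0.0428]
orientation: [-2.994, 0.948, -0.003]
contact_force: [-0.2, 1.8, 7.3]
grip_width: 0.0005
gripper_force: 3.6
```

>>> {"name": "play_rows", "arguments": {"commands": [[[1, 0, 0, 0.01, 0], [1, 0, 0, 0.02, 0], [1, 0, 0, 0.02, 0]]]}}

```text
clock: 12.73
tcp_pos: [0.4804, 0.0364, 0.0419]
orientation: [-2.994, 0.948, -0.004]
contact_force: [-12.3, 0.4, 49.8]
grip_width: -0.0003
gripper_force: 24.7
```

Fully bottomed. Release straight up.

>>> {"name": "play_rows", "arguments": {"commands": [[[1, 0, 0, -0.03, 0], [1, 0, 0, -0.1, 0], [1, 0, 0, -0.3, 0], [1, 0, 0, -0.5, 0], [1, 0, 0, -0.5, 0], [1, 0, 0, -0.5, 0], [1, 0, 0, -0.5, 0]]]}}

```text
clock: 13.32
tcp_pos: [0.4781, 0.0352, 0.1375]
orientation: [2.994, -0.949, -0.001]
contact_force: [0.3, 0.5, -1.1]
grip_width: 0.0
gripper_force: 0.0
```

```bash
python3 - <<'E'
from h import *
o=get_obs();print(o["clock"],o["tcp_pos"],o["contact_force"])
s=viewer.grab_frame("scene")["pixels"]
print(s[195:216,230:233].mean((1,2)).round().astype(int))
ref=cv2.imread("pics/a.png")[:384,:,::-1]
for i in(ref,s): print(i[168:190,306:311].mean((1,2)).round().astype(int))
E
```

```text
13.3167 [0.47812338 0.03520294 0.13749296] [ 0.28304384  0.53850101 -1.05234211]
[104 109 114 122 132 139 142 129 103 108 131 148 153 133  92  74  82 110
 138 146 148]
[100 100 100  93  79  58  34  25  24  21  31  86 168 204 179 158 147 138
 140 139 130 119]
[103 104 103  97  81  59  33  18  15  16  22  50 100 142 160 157 133  92
  76  79  82  81]
```

```bash
python3 -c "
from h import *
print(r.hand_in())"
```

```text
the job is handed in; nothing more can be done
None
```

I pressed the emergency stop to the bottom until it latched, then twisted it clockwise until it popped back up. After that I pressed the grey reset button fully in and let it go, and handed the job in at about 13 s; the result was not reported. The reset press peaked at about 50 N at the fingertips, above the 40 N limit set for the arm and gripper body, though only the fingertips should have been touching.

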